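Slant rack loading

ROBOT

A 6-joint arm with a two-finger parallel gripper is mounted at the origin on a cart in front of the work surface, level with it; the furniture and walls round the work are solid. World frame = base frame: x ahead of the robot, y to its left, z up, the work surface at z = 0. Lengths are in m, angles in rad, forces in N, time in s.
With the tool pointing down it reaches from about 0.35 to 0.775 m from the base axis. Payload 5.5 kg.
Tool frame: the origin (TCP) lies between the finger pads; the fingertips stand 8 mm ahead of it and the grasp point (between the pads) lies 11 mm behind it; z points along the fingers, y is the line along which they close (so a half turn about z gives the same grasp; the last joint's range is limited). The gripper opens to 85 mm and grips with 20 to 120 N. Pads are 22 mm wide; open, the fingers measure 114 mm over their backs; the gripper's body (76 mm by 85 mm) begins 54 mm behind the grasp point. The pads swing forward as they close: fully open they stand 13 mm farther back than shut.
Start: joints at [1.008, 0.313, 0.046, 1.304, 0, 1.431], TCP at [0.236, 0.524, 0.239] pointing down, gripper open.
Joint ranges: [-2.76, 2.76], [-0.86, 1.69], [-1.03, 1.26], [-2.2, 2.34], [-1.47, 1.5], [-3.14, 3.14]. Speed limits (rad/s): [2.57, 2.57, 3.14, 3.14, 3.14, 3.14].

INTERFACE

Orientations are given as a unit quaternion [w, x, y, z].
In Python, from workcell import status, vision, job gives the robot as it stands. The module is installed in compiled form; this text tells all that it offers.
- The arm moves only by the tool apply_moves, never from a script. Its argument "moves" is one flat list of numbers, 6 for each row, row after row: the shift along the world's x, y, z in units of 25 mm (1.0 is 25 mm), then the turn, a rotation vector about the world's x, y, z in rad. In form: [x, y, z, rx, ry, rz, x, y, z, rx, ry, rz, ...]. A call has 1 to 20 rows; each row is the pose to reach, as a shift and turn from the pose commanded when the call began; what a row does not reach only later rows make up. A row lasts 1/12 s, in which the tool goes at most 41.7 mm and 7.16 degrees, less where a joint would pass 70% of its speed; a pose out of reach is approached as far as the arm can. A call with a gripper value outside its range is refused whole. "claw" is the opening in per cent of the stroke, from 0 (shut) to 100 (fully open), set as the call begins (left out, the last holds). The fingers move at their own pace and stop on an object; "newtons" is the grip in N (left out, the last holds). Time passes only in rows, so rows that repeat a pose let the fingers close. It gives the time, the measured TCP pose, the force, the opening and the grip force at its end, in the units of the state.
- status.get_state(): the state, without advancing time (a new reading comes with each control period).
- vision.read_camera(name): name is "side" or "top" or "wrist"; returns a dict with "image" (480x640x3 uint8, blue, green, red), "camera_matrix" (3x3 intrinsics, pixels), "camera_from_world" (4x4, takes a point from world to camera coordinates). Camera axes: x right, y down, z forward; pixel columns grow to the right and rows downward; lengths in m; the calibration is good to about 2 mm. A picture is of the moment at which its call begins. There is no depth.
- job.hand_in(): hands the job in; it is judged then, once.
The state is a dict: "clock": time; "joint_pos": joint angles; "qvel": joint speeds; "tau": joint torques, N m; "tcp_pos": TCP position; "orientation": TCP orientation; "wrist_force": force on the tool from outside, world axes, zero at the start; "ft_torque": the same for the moment, N m; "finger_gap": finger opening in m; "grip_force": force on a finger pad.
Only numpy, scipy, OpenCV 4.12 (cv2) and the standard library are available. Lean on these libraries where they do the work, as an engineer would, in place of code of your own. Each camera call takes 0.05 s, during which the arm holds its last target. There are 200 camera calls.

TASK

Pull the drawer of the small drawer unit fully out to its stop, take out the two glass test tubes and lay each gently on the slant rack, in the lane of its own length (short tube in the lane with the toe stop set farther up the slope), mouth at the raised end and its bottom against or almost against the toe stop. Then push the drawer fully shut. Leave the beaker and the flask standing.

Things in the scene. Friction and masses are not known exactly. Their poses are not given: they have to be found in the camera images.
- drawer_unit_drawer0 (a joint): the drawer unit's only drawer: 0 = fully shut, grows as it is pulled out toward the front of the unit, stop at 0.178 m; slides with about 1 N of friction and stays where it is left.
- drawer_unit_drawer0_handle (a point): middle of the drawer's round steel bar handle: level, parallel to the drawer front and 35 mm before it (bar axis), 52 mm above the worktop, 120 mm long with posts 51 mm either side of the middle, 11 mm thick. It moves with the drawer. The frame's x points into the unit: the drawer slides out along -x.
- drawer_unit: grey drawer unit with a white drawer front, fixed on the worktop; 255 mm deep (x), 260 mm wide (y), 90 mm high; origin at the centre of its underside, front toward -x. Shut, its top covers the drawer. With the drawer fully out both tubes are free from above: the rear tube's axis 66 mm before the edge of the unit's top, the front one's 42 mm behind the drawer's front wall.
- short_tube: the shorter glass test tube, 150 mm long, 25.6 mm thick (rim 30 mm), 34 g, rigid. Origin at the centre of its closed bottom, z along its axis to the mouth, centre of mass about at the middle of its length. At the start it lies in the drawer, mouth to the right (-y), in the front or the rear place.
- long_tube: the longer glass test tube, 185 mm long, 25.6 mm thick (rim 30 mm), 34 g, otherwise as the short one; it lies in the other place of the drawer.
- slant_rack: aluminium slant rack, fixed: base plate 190 x 150 x 8 mm, origin at the centre of its underside. Two cross plates carry two white V saddles (90 degree V, 10 mm wide) per lane. The lanes are 80 mm apart and rise along the rack's +x, mainly to the robot's right, at 30 degrees to the level.
- short_lane: the lane farther from the robot, on the rack's +y side. Origin on the toe stop's face where the axis of a tube lying in the lane meets it, 52 mm above the worktop; x points up the slope along the tube axis, y across, z out of the slope. Saddles at x = 20 and 105 mm; between them nothing within 30 mm below the tube's axis. A tube laid in the V's stays where it is let go.
- long_lane: the lane nearer to the robot, on the rack's -y side, same frame, origin 34 mm above the worktop; saddles at x = 55 mm and x = 140 mm. Its toe stop lies 35 mm farther down the slope, so that the mouths of the two tubes end in line.
- beaker: small empty glass beaker, 58 mm across, 70 mm high, loose, to the left of the rack; origin at the centre of its bottom, z up.
- flask: conical flask, 79 mm across, 132 mm high, loose, behind the rack and the drawer unit's left side; origin at the centre of its bottom, z up.
- drawer_mid (a point): point in the drawer, moving with it, midway between the two tube places, at the height of the tube axes (60 mm above the worktop; drawer floor 22 mm, rim 68 mm). Frame as the unit's. Tubes lie along y at x = -32 mm (front) and +32 mm (rear), each on two white V saddles 10 mm wide at y = +65 mm and y = -40 mm; free space between the saddles.
Not all that is in view belongs to the job. Of the things that look like the slant_rack, the larger one is meant.

How it is judged:
On the way, in this order (a step that is already met when the one before it is completed fails the run):
1. the drawer is pulled out to its stop (over 169 mm) (value of joint drawer_unit_drawer0 above 0.169 m), for 0.1 s.
2. one tube, released, lies at rest in the lane of its own length (((x of short_tube in the frame of short_lane between -0.006 and 0.018 m and y of short_tube in the frame of short_lane between -0.006 and 0.006 m and z of short_tube in the frame of short_lane between -0.006 and 0.006 m and angle between the z axis of short_tube and the x axis of short_lane, either way round below 0.08 rad and angle between short_tube's own z axis and vertical below 1.3 rad and contact force between short_tube and slant_rack above 0.05 N and contact force between short_tube and the fingers below 0.05 N and linear speed of short_tube below 0.02 m/s) or (x of long_tube in the frame of long_lane between -0.006 and 0.018 m and y of long_tube in the frame of long_lane between -0.006 and 0.006 m and z of long_tube in the frame of long_lane between -0.006 and 0.006 m and angle between the z axis of long_tube and the x axis of long_lane, either way round below 0.08 rad and angle between long_tube's own z axis and vertical below 1.3 rad and contact force between long_tube and slant_rack above 0.05 N and contact force between long_tube and the fingers below 0.05 N and linear speed of long_tube below 0.02 m/s))), for 0.2 s.
3. both tubes, released, lie at rest in their own lanes (x of short_tube in the frame of short_lane between -0.006 and 0.018 m and y of short_tube in the frame of short_lane between -0.006 and 0.006 m and z of short_tube in the frame of short_lane between -0.006 and 0.006 m and angle between the z axis of short_tube and the x axis of short_lane, either way round below 0.08 rad and angle between each of short_tube, long_tube's own z axis and vertical below 1.3 rad and contact force between each of short_tube, long_tube and slant_rack above 0.05 N and contact force between each of short_tube, long_tube and the fingers below 0.05 N and linear speed of each of short_tube, long_tube below 0.02 m/s and x of long_tube in the frame of long_lane between -0.006 and 0.018 m and y of long_tube in the frame of long_lane between -0.006 and 0.006 m and z of long_tube in the frame of long_lane between -0.006 and 0.006 m and angle between the z axis of long_tube and the x axis of long_lane, either way round below 0.08 rad), for 0.2 s.
At the end, for the whole second after the job is handed in: Both tubes lie released and at rest on the saddles of the slant rack, the short tube in the far lane and the long tube in the near lane, mouth at the raised end, the bottom within 18 mm of the toe stop, within 6 mm and 0.08 rad of the lane's axis; the drawer is shut to within 8 mm (all of step 3 and value of joint drawer_unit_drawer0 below 0.008 m); the robot touches nothing.
It fails at once if a tube falls onto the worktop (height (world z) of any of short_tube, long_tube below 0.02 m).
It fails at once if a tube is set on the rack hard (over 60 N) (contact force between any of short_tube, long_tube and slant_rack above 60 N).
It fails at once if a tube is dropped (falls free of the fingers faster than 0.5 m/s, from more than about 13 mm) ((linear speed of short_tube above 0.5 m/s and contact force between short_tube and the fingers below 0.01 N) or (linear speed of long_tube above 0.5 m/s and contact force between long_tube and the fingers below 0.01 N)).
It fails at once if the beaker or the flask is knocked over (angle between any of beaker, flask's own z axis and vertical above 0.6 rad).
It also fails if it takes over 72 s, if anything falls off the work surface, if the arm or the gripper's body presses on something with over 40 N, if the wrist force passes 120 N, or if a joint passes its speed limit or range.

## Working session

There is one attempt and no reset: what is moved stays moved. The work goes in short steps, Python scripts to look and compute and a tool call to move; the robot and the scene stay as the last step left them, time stands still between calls to the robot, and variables do not carry over. Pictures are saved under pics/ and viewed, at most 10 in all, crops included, and the job is handed in when it is done.

Besides the shell and the picture viewer there is one more tool, called after "Emit:" in YAML: its name, and indented under it one key for each argument. apply_moves: Moves the arm, as the interface text tells. Its arguments: {"type":"object","properties":{"moves":{"type":"array","items":{"type":"number"}},"claw":{"type":"number"},"newtons":{"type":"number"}},"required":["moves"]}

```bash
mkdir -p pics; cat > h.py <<'E'
import numpy as np, cv2
from workcell import status, vision, job
def cam(n):
    d=vision.read_camera(n); np.savez(f'{n}.npz',**{k:np.array(d[k]) for k in d}); return d
def load(n): return dict(np.load(f'{n}.npz'))
def ray(d,u,v,z):
    K=d['camera_matrix'];T=d['camera_from_world'];R=T[:3,:3];c=-R.T@T[:3,3]
    r=R.T@np.linalg.inv(K)@np.array([u,v,1.]); return c+r*(z-c[2])/r[2]
def proj(d,p):
    q=d['camera_from_world']@np.append(p,1.); q=d['camera_matrix']@q[:3]; return q[:2]/q[2]
E
python3 - <<'E'
from h import *
print(status.get_state())
for n in('top','side','wrist'):
    d=cam(n); cv2.imwrite(f'pics/{n}0.png',d['image']); T=d['camera_from_world']; print(n,-T[:3,:3].T@T[:3,3],T[:3,:3].round(2).tolist(),d['camera_matrix'][0,0])
E
```

```text
{'clock': 0.0, 'joint_pos': array([ 1.00840275e+00,  3.13961313e-01,  4.49751950e-02,  1.30359862e+00,
       -9.13278127e-06,  1.43121166e+00]), 'qvel': array([ 0.00085308, -0.00069233, -0.00077952, -0.00163765, -0.00108013,
        0.00059539]), 'tau': array([ 7.29208168e-04, -4.80626929e+01,  2.98531401e+01,  1.93156314e-02,
       -1.40462471e-04,  1.83494819e-05]), 'tcp_pos': array([0.23567093, 0.52393828, 0.23842955]), 'orientation': array([-3.03163682e-04,  2.09833205e-01,  9.77736788e-01, -8.41258215e-04]), 'wrist_force': array([ 0.10913511,  0.38736558, -0.26623499]), 'ft_torque': array([-0.02536274, -0.0213713 ,  0.05556615]), 'grip_force': 0.0, 'finger_gap': 0.08528511710676467}
top [0.29136024 0.16325773 1.48140431] [[-0.02, -1.0, -0.0], [-0.98, 0.02, -0.19], [0.19, -0.0, -0.98]] 613.7020043803041
side [ 0.70403164 -0.44547981  1.18371406] [[0.99, 0.14, -0.02], [0.12, -0.87, -0.49], [-0.08, 0.48, -0.87]] 541.1685947865536
wrist [0.16774206 0.55645809 0.37339825] [[0.41, 0.91, -0.0], [0.87, -0.39, 0.29], [0.27, -0.12, -0.96]] 377.366519419768
```

View pics/top0.png

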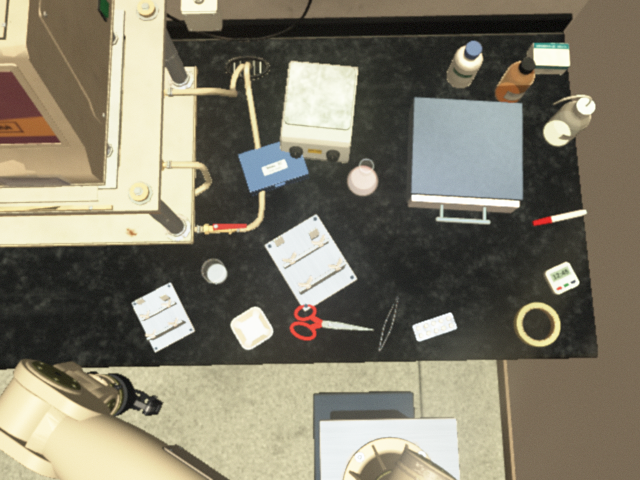

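View pics/side0.png

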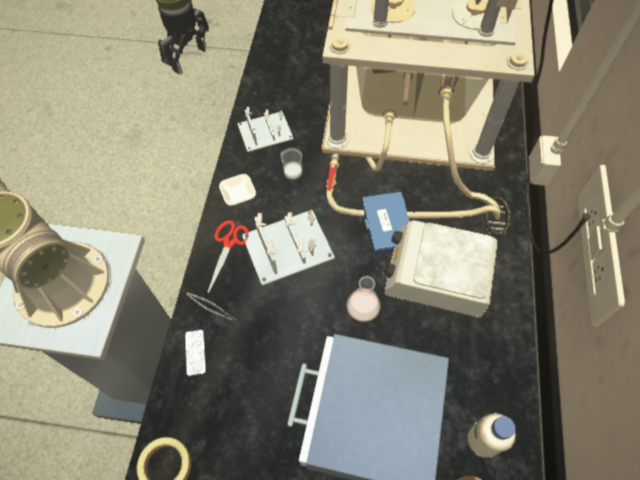

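The top view shows the drawer unit at about (467,150) with its handle at (463,216), the larger rack at (310,260), the beaker at (214,271) and the flask at (362,178). The side view shows the rack at (290,245) and the handle at (300,395).

```bash
python3 - <<'E'
from h import *
def quad(m,d,z,name):
    cs,_=cv2.findContours(m.astype(np.uint8),0,2); c=cv2.convexHull(max(cs,key=cv2.contourArea))
    P=np.array([ray(d,u+0.,v+0.,z)[:2] for u,v in c[:,0]])
    r=cv2.minAreaRect((P*1000).astype(np.float32)); print(name,r,np.round(cv2.boxPoints(r)).tolist())
t=load('top');s=load('side')
for n,d,(bx),(rx) in(('top',t,(400,90,535,215),(255,205,365,315)),('side',s,(300,325,460,480),(238,200,342,290))):
    im=d['image']; hsv=cv2.cvtColor(im,cv2.COLOR_BGR2HSV)
    H,S,V=[hsv[...,i].astype(int) for i in range(3)]
    w=np.zeros(H.shape,bool); w[bx[1]:bx[3],bx[0]:bx[2]]=1
    m=w&(H>95)&(H<125)&(S>60)&(V>90); quad(m,d,.09,n+' unit')
    w[:]=0; w[rx[1]:rx[3],rx[0]:rx[2]]=1
    m=w&(V>130)&(S<60); m=cv2.morphologyEx(m.astype(np.uint8),cv2.MORPH_OPEN,np.ones((3,3)));quad(m,d,.008,n+' rack')
im=t['image']; sd=s['image']
a=cv2.resize(im[205:315,255:365],(400,400),interpolation=3); b=cv2.resize(sd[200:295,238:343],(400,362),interpolation=3)
c=cv2.resize(im[190:230,400:540],(400,114),interpolation=3); e=np.zeros((600,800,3),np.uint8)
e[:400,:400]=a;e[:362,400:]=b;e[400:514,:400]=c
e[370:600,400:590]=cv2.resize(sd[355:435,280:346],(190,230),interpolation=3)
cv2.imwrite('pics/c1.png',e)
E
```

```text
Traceback (most recent call last):
ValueError: max() iterable argument is empty
```

```bash
cat > m1.py <<'E'
from h import *
def quad(m,d,z,name):
    cs,_=cv2.findContours(m.astype(np.uint8),0,2); c=cv2.convexHull(max(cs,key=cv2.contourArea))
    P=np.array([ray(d,u+0.,v+0.,z)[:2] for u,v in c[:,0]])
    r=cv2.minAreaRect((P*1000).astype(np.float32)); print(name,r,np.round(cv2.boxPoints(r)).tolist())
t=load('top');s=load('side')
for n,d,(bx),(rx),pt in(('top',t,(400,90,535,215),(255,205,365,315),(467,150)),('side',s,(300,325,460,480),(238,200,342,290),(390,400))):
    im=d['image']; hsv=cv2.cvtColor(im,cv2.COLOR_BGR2HSV)
    H,S,V=[hsv[...,i].astype(int) for i in range(3)]
    print(hsv[pt[1],pt[0]])
    w=np.zeros(H.shape,bool); w[bx[1]:bx[3],bx[0]:bx[2]]=1
    h0=hsv[pt[1],pt[0]].astype(int)
    m=w&(abs(H-h0[0])<12)&(S>h0[1]*.6)&(V>h0[2]*.7); quad(m,d,.09,n+' unit')
    w[:]=0; w[rx[1]:rx[3],rx[0]:rx[2]]=1
    m=w&(V>130)&(S<60); m=cv2.morphologyEx(m.astype(np.uint8),cv2.MORPH_OPEN,np.ones((3,3)));quad(m,d,.008,n+' rack')
im=t['image']; sd=s['image']
a=cv2.resize(im[205:315,255:365],(400,400),interpolation=3); b=cv2.resize(sd[200:295,238:343],(400,362),interpolation=3)
c=cv2.resize(im[190:230,400:540],(400,114),interpolation=3); e=np.zeros((600,800,3),np.uint8)
e[:400,:400]=a;e[:362,400:]=b;e[400:514,:400]=c
e[370:600,400:590]=cv2.resize(sd[355:435,280:346],(190,230),interpolation=3)
cv2.imwrite('pics/c1.png',e)
E
python3 m1.py
```

```text
[ 99  26 184]
top unit ((774.1738891601562, -203.68748474121094), (259.7473449707031, 239.6322479248047), 85.3912124633789) [[644.0, -324.0], [883.0, -343.0], [904.0, -84.0], [665.0, -65.0]]
top rack ((519.0436401367188, 174.66163635253906), (192.35707092285156, 151.98255920410156), 30.511398315429688) [[398.0, 191.0], [475.0, 60.0], [640.0, 158.0], [563.0, 289.0]]
[103  40 184]
side unit ((777.2212524414062, -205.7533721923828), (260.2875061035156, 238.8157501220703), 85.39842987060547) [[648.0, -326.0], [886.0, -345.0], [907.0, -86.0], [669.0, -66.0]]
side rack ((512.3800048828125, 189.28123474121094), (191.92071533203125, 194.27761840820312), 30.24770164489746) [[381.0, 225.0], [478.0, 57.0], [644.0, 154.0], [546.0, 322.0]]
```

View pics/c1.png

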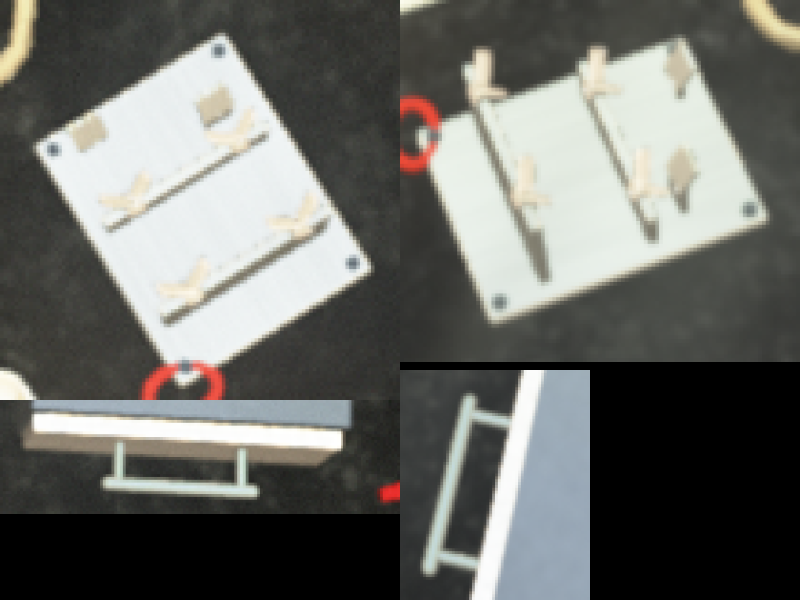

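The crop shows the handle bar running from (436,219) to (490,222) in the top view. The toe stops (brown) sit at the rack's upper-left end, so the lanes rise toward −x,−y; the side view agrees, with the taller cross plate on the −x side.

```bash
cat >> h.py <<'E'
def tri(d1,p1,d2,p2):
    A=[];b=[]
    for d,(u,v) in((d1,p1),(d2,p2)):
        P=d['camera_matrix']@d['camera_from_world'][:3]
        for r,x in((0,u),(1,v)): w=x*P[2]-P[r]; A.append(w[:3]/np.linalg.norm(w[:3])); b.append(-w[3]/np.linalg.norm(w[:3]))
    return np.linalg.lstsq(np.array(A),np.array(b),rcond=None)[0]
E
python3 - <<'E'
from h import *
t=load('top');s=load('side')
f=lambda x,y,X,Y,k:(X+x/k,Y+y/k)
for nm,a,b in(('L',(436.05,219.4),(303.6,364.7)),('R',(490,222.2),(290.1,424.8))):
    print(nm,ray(t,*a,.052),ray(s,*b,.052),tri(t,a,s,b))
k=400/110;k2=400/105
for nm,a,b in(('sad low L',(128,198),(640,190)),('toe long',(88,130),(680,62)),('toe short',(213,105),(680,168))):
    pass
P={'toe_far_side':((88,128),(680,55)),'toe_short':((213,100),(680,165)),'shLow':((235,133),(643,188)),'lgLow':((125,195),(595,88)),'shHi':((295,218),(525,190)),'lgHi':((183,287),(485,85))}
for nm,(a,b) in P.items():
    a=f(*a,255,205,k); b=f(b[0]-400,b[1],238,200,k2); print(nm,tri(t,a,s,b).round(4))
# plate corners seen in side
for c in((683,38),(768,217),(492,322)): print('plate side',ray(s,*f(c[0]-400,c[1],238,200,k2),.008).round(4))
for c in((38,148),(218,33),(371,269)): print('plate top',ray(t,*f(c[0],c[1],255,205,k),.008).round(4))
print('base px',proj(t,[0,0,0]))
E
```

```text
L [ 0.608137   -0.12754974  0.052     ] [ 0.61162175 -0.13036456  0.052     ] [ 0.61041039 -0.12868822  0.04455972]
R [ 0.59880232 -0.25564754  0.052     ] [ 0.60354149 -0.25509571  0.052     ] [ 0.601429   -0.25559788  0.04816104]
toe_far_side [0.5697 0.249  0.0378]
toe_short [0.5839 0.1655 0.0447]
shLow [0.5628 0.1511 0.0358]
lgLow [0.5216 0.2231 0.0318]
shHi [0.4983 0.1148 0.0848]
lgHi [0.4576 0.187  0.0787]
plate side [0.5683 0.2821 0.008 ]
plate side [0.642  0.1555 0.008 ]
plate side [0.4806 0.0594 0.008 ]
plate top [0.5603 0.2832 0.008 ]
plate top [0.6371 0.161  0.008 ]
plate top [0.4744 0.0625 0.008 ]
base px [390.90307957 486.00391298]
```

Emit:
apply_moves:
  moves: [14.78, -28.64, -1.2, 0, 0, 1.913, 14.78, -28.64, -1.2, 0, 0, 1.913, 14.78, -28.64, -1.2, 0, 0, 1.913, 14.78, -28.64, -1.2, 0, 0, 1.913, 14.78, -28.64, -1.2, 0, 0, 1.913, 14.78, -28.64, -1.2, 0, 0, 1.913, 14.78, -28.64, -1.2, 0, 0, 1.913, 14.78, -28.64, -1.2, 0, 0, 1.913, 14.78, -28.64, -1.2, 0, 0, 1.913, 14.78, -28.64, -1.2, 0, 0, 1.913, 14.78, -28.64, -1.2, 0, 0, 1.913, 14.78, -28.64, -1.2, 0, 0, 1.913, 14.78, -28.64, -1.2, 0, 0, 1.913, 14.78, -28.64, -1.2, 0, 0, 1.913, 14.78, -28.64, -1.2, 0, 0, 1.913, 14.78, -28.64, -1.2, 0, 0, 1.913, 14.78, -28.64, -1.2, 0, 0, 1.913, 14.78, -28.64, -1.2, 0, 0, 1.913, 14.78, -28.64, -1.2, 0, 0, 1.913, 14.78, -28.64, -1.2, 0, 0, 1.913]
  claw: 35
  newtons: 40

```text
clock: 1.82
tcp_pos: [0.5827, -0.1479, 0.2109]
orientation: [-0.0, -0.678, 0.735, 0.0]
wrist_force: [0.8, 0.4, 0.1]
finger_gap: 0.0302
grip_force: 0.0
```

Emit:
apply_moves:
  moves: [0.91, -1.76, -2, 0, 0, 0, 0.91, -1.76, -3.2, 0, 0, 0, 0.91, -1.76, -3.2, 0, 0, 0, 0.91, -1.76, -3.2, 0, 0, 0]

```text
clock: 2.15
tcp_pos: [0.6022, -0.1898, 0.1262]
orientation: [-0.002, -0.677, 0.736, 0.004]
wrist_force: [0.2, 0.2, 0.1]
finger_gap: 0.0299
grip_force: 0.0
```

```bash
python3 - <<'E'
from h import *
d=cam('wrist'); im=d['image'].copy()
s=status.get_state(); print(s['tcp_pos'],s['joint_pos'])
for p in([.6055,-.1921,.052],):
    q=proj(d,np.array(p)); print(q); cv2.circle(im,tuple(int(x) for x in q),4,(0,0,255),1)
cv2.imwrite('pics/w1.png',im)
E
```

```text
[ 0.60322224 -0.18920139  0.1291181 ] [-4.30928413e-01  4.76953612e-01  1.68331332e-02  1.11651182e+00
  2.40958308e-04 -1.92043783e+00]
[311.36237459 255.29451721]
```

View pics/w1.png

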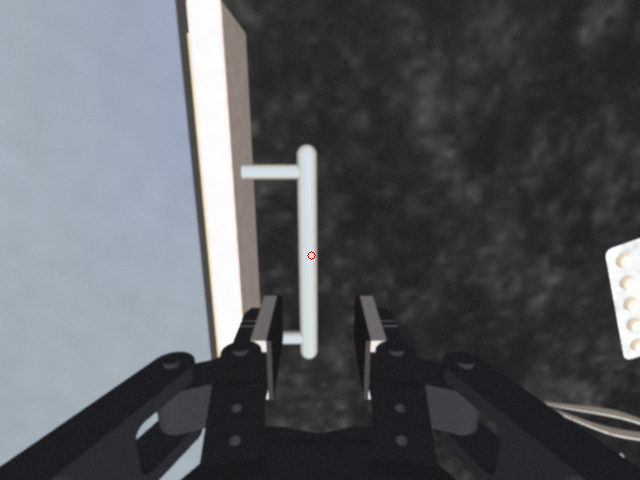

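The wrist view shows the bar from (307,145) to (309,357), between the pads and within 2 mm of my estimate.

Emit:
apply_moves:
  moves: [0, 0, -0.8, 0, 0, 0, 0, 0, -0.8, 0, 0, 0, 0, 0, -0.8, 0, 0, 0]

```text
clock: 2.45
tcp_pos: [0.6048, -0.1885, 0.1127]
orientation: [0.0, -0.679, 0.734, 0.0]
wrist_force: [0.3, 0.5, 0.8]
finger_gap: 0.03
grip_force: 0.0
```

Emit:
apply_moves:
  moves: [0.09, -0.18, -0.8, 0, 0, 0, 0.09, -0.18, -1.7, 0, 0, 0, 0.09, -0.18, -2.4, 0, 0, 0, 0.09, -0.18, -2.87, 0, 0, 0, 0.09, -0.18, -2.87, 0, 0, 0]

```text
clock: 2.87
tcp_pos: [0.608, -0.1938, 0.0437]
orientation: [0.001, -0.679, 0.735, -0.001]
wrist_force: [-5.7, 2.9, 11.1]
finger_gap: 0.0295
grip_force: 6.1
```

Emit:
apply_moves:
  moves: [0, 0, 0, 0, 0, 0, 0, 0, 0, 0, 0, 0, 0, 0, 0, 0, 0, 0, 0, 0, 0, 0, 0, 0]
  claw: 5
  newtons: 40

```text
clock: 3.2
tcp_pos: [0.6073, -0.1942, 0.0426]
orientation: [-0.0, -0.678, 0.735, -0.001]
wrist_force: [-5.0, 0.9, 10.4]
finger_gap: 0.0097
grip_force: 39.3
```

Emit:
apply_moves:
  moves: [-0.5, 0.04, 0.08, 0, 0, 0, -1.3, 0.1, 0.08, 0, 0, 0, -2.1, 0.17, 0.08, 0, 0, 0, -2.9, 0.23, 0.08, 0, 0, 0, -3.7, 0.3, 0.08, 0, 0, 0, -4.5, 0.36, 0.08, 0, 0, 0, -5.3, 0.43, 0.08, 0, 0, 0, -6, 0.48, 0.08, 0, 0, 0, -6.5, 0.52, 0.08, 0, 0, 0, -6.9, 0.55, 0.08, 0, 0, 0, -7.14, 0.57, 0.08, 0, 0, 0, -7.14, 0.57, 0.08, 0, 0, 0]

```text
clock: 4.2
tcp_pos: [0.4303, -0.18, 0.0427]
orientation: [0.002, -0.678, 0.735, -0.001]
wrist_force: [2.3, 3.3, 0.9]
finger_gap: 0.0091
grip_force: 41.3
```

Emit:
apply_moves:
  moves: [-0.12, 0.01, 0, 0, 0, 0, -0.12, 0.01, 0, 0, 0, 0, -0.12, 0.01, 0, 0, 0, 0]

```text
clock: 4.45
tcp_pos: [0.4302, -0.18, 0.0427]
orientation: [0.003, -0.679, 0.734, -0.003]
wrist_force: [10.0, 2.8, -4.3]
finger_gap: 0.0094
grip_force: 40.7
```

Emit:
apply_moves:
  moves: [0.06, 0, 0, 0, 0, 0, 0.06, 0, 0, 0, 0, 0, 0.06, 0, 0, 0, 0, 0, 0.06, 0, 1, 0, 0, 0, 0.06, 0, 2.5, 0, 0, 0, 1, 0, 4, 0, 0, 0, 2.4, 0, 5.5, 0, 0, 0, 3.8, -0.2, 7, 0, 0, 0, 4.6, -0.2, 7.5, 0, 0, 0, 4.6, -0.2, 7.5, 0, 0, 0, 4.6, -0.2, 7.5, 0, 0, 0, 4.6, -0.2, 7.5, 0, 0, 0]
  claw: 35

```text
clock: 5.45
tcp_pos: [0.5398, -0.1845, 0.2279]
orientation: [-0.001, -0.678, 0.735, 0.001]
wrist_force: [-0.6, -0.3, -0.9]
finger_gap: 0.0299
grip_force: 0.0
```

```bash
python3 - <<'E'
from h import *
d=cam('wrist'); im=d['image'].copy()
s=status.get_state(); print(s['tcp_pos'],s['joint_pos'])
for p in([.5907,-.19,.06],[.527,-.1846,.06]):
    q=proj(d,np.array(p)); print(q); cv2.circle(im,tuple(int(x) for x in q),4,(0,0,255),1)
cv2.imwrite('pics/w2.png',im)
E
```

```text
[ 0.53890274 -0.18427874  0.22724323] [-4.70260415e-01  3.09550491e-01  1.14690529e-02  1.27691402e+00
 -3.03107928e-04 -1.96029922e+00]
[255.57393889 219.53755181]
[333.28015192 219.84859609]
```

View pics/w2.png

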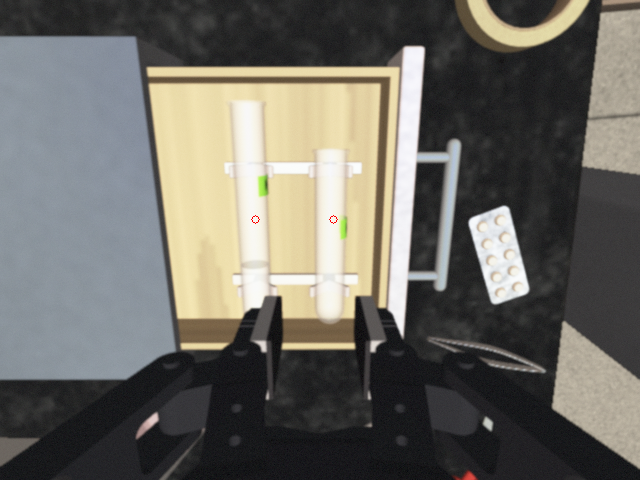

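Wrist view: the front tube is the short one, with its mouth at (330,150) and bottom at (329,322). The rear tube is the long one, with its mouth at (248,102). Both mouths point to −y.

```bash
python3 - <<'E'
from h import *
d=load('wrist')
for n,p in dict(sm=(331,151),sb=(329,322),lm=(248,102),l2=(256,260),sad=(343,168),sad2=(345,279)).items(): print(n,ray(d,*p,.06).round(4))
E
```

```text
sm [ 0.525  -0.2397  0.06  ]
sb [ 0.5372 -0.0912  0.06  ]
lm [ 0.5847 -0.2805  0.06  ]
l2 [ 0.5949 -0.1549  0.06  ]
sad [ 0.5165 -0.2259  0.06  ]
sad2 [ 0.5205 -0.1315  0.06  ]
```

Emit:
apply_moves:
  moves: [-0.3, 1.01, -1, 0, 0, 0, -0.3, 1.01, -2.3, 0, 0, 0, -0.3, 1.01, -3.6, 0, 0, 0, -0.3, 1.01, -4.6, 0, 0, 0, -0.3, 1.01, -5.4, 0, 0, 0, -0.3, 1.01, -6.1, 0, 0, 0, -0.3, 1.01, -6.6, 0, 0, 0, -0.3, 1.01, -7, 0, 0, 0, -0.3, 1.01, -7.13, 0, 0, 0, -0.3, 1.01, -7.13, 0, 0, 0]
  claw: 53
  newtons: 20

```text
clock: 6.33
tcp_pos: [0.5313, -0.1591, 0.0494]
orientation: [-0.001, -0.678, 0.735, 0.002]
wrist_force: [-0.2, -0.2, 0.5]
finger_gap: 0.0449
grip_force: 0.0
```

Emit:
apply_moves:
  moves: [0, 0, 0, 0, 0, 0, 0, 0, 0, 0, 0, 0, 0, 0, 0, 0, 0, 0, 0, 0, 0, 0, 0, 0]
  claw: 15
  newtons: 20

```text
clock: 6.67
tcp_pos: [0.5337, -0.1599, 0.0517]
orientation: [0.0, -0.678, 0.735, -0.001]
wrist_force: [-0.6, -0.1, 3.5]
finger_gap: 0.0247
grip_force: 21.0
```

```bash
cat >> h.py <<'E'
from scipy.spatial.transform import Rotation as Ro
def lane(which,c=(.5225,.172),a=210.5,t=.068,b=.006,up=.06):
    a=np.radians(a); u=np.array([np.cos(a),np.sin(a),0]); v=np.array([-u[1],u[0],0])
    s=which=='short'
    o=np.array([*c,.052 if s else .034])+(-.048 if s else -.078)*u+(.04 if s else -.04)*v
    X=np.cos(np.pi/6)*u+.5*np.array([0,0,1]); Z=-.5*u+np.cos(np.pi/6)*np.array([0,0,1])
    return o,X,v,Z,o+(b+t)*X+(up-.011)*Z
def Rtool(a=210.5,yaw0=265.3):
    a=np.radians(a); ax=np.array([np.sin(a),-np.cos(a),0])
    return Ro.from_rotvec(ax*np.pi/6)*Ro.from_rotvec([0,0,np.radians(np.degrees(a)-yaw0)])
E
python3 - <<'E'
from h import *
p=status.get_state()['tcp_pos'];print(p)
o,X,v,Z,T=lane('short',up=.08); print(o,T,(T-p)/.025,Rtool().as_rotvec(),v)
o,X,v,Z,T=lane('long',t=.092,up=.06); print(o,T,X,Z)
E
```

```text
[ 0.53374379 -0.15990417  0.05166592]
[0.58415973 0.16189668 0.052     ] [0.55866768 0.14688071 0.14875575] [ 0.99695559 12.27139518  3.88359345] [-0.46058561  0.28892481 -0.93380975] [ 0.50753836 -0.86162916  0.        ]
[0.56940554 0.24605316 0.034     ] [0.51738857 0.21541282 0.12543524] [-0.74619274 -0.43954112  0.5       ] [0.43081458 0.25376918 0.8660254 ]
```

Emit:
apply_moves:
  moves: [0, 0, 0.3, 0, 0, 0, 0, 0, 0.8, 0, 0, 0, 0, 0, 1.6, 0, 0, 0, 0, 0, 2.6, 0, 0, 0, 0, 0, 3.8, 0, 0, 0, 0, 0, 5, 0, 0, 0, 0, 0, 6, 0, 0, 0, 0, 0, 6, 0, 0, 0, 0, 0, 6, 0, 0, 0]

```text
clock: 7.42
tcp_pos: [0.5346, -0.1601, 0.2033]
orientation: [0.001, -0.678, 0.735, -0.002]
wrist_force: [0.2, -0.4, -0.1]
finger_gap: 0.0249
grip_force: 20.8
```

Emit:
apply_moves:
  moves: [0.12, 1.5, 0, -0.0576, 0.0361, -0.1167, 0.24, 3, 0, -0.115, 0.0722, -0.2335, 0.36, 4.5, 0, -0.173, 0.108, -0.35, 0.48, 6, 0, -0.23, 0.144, -0.467, 0.6, 7.5, 0, -0.288, 0.181, -0.584, 0.72, 9, 0, -0.345, 0.217, -0.7, 0.84, 10.5, 0, -0.403, 0.253, -0.817, 0.96, 11.6, 0, -0.461, 0.289, -0.934, 0.96, 12.28, -0.8, -0.461, 0.289, -0.934, 0.96, 12.28, -1.6, -0.461, 0.289, -0.934, 0.96, 12.28, -2.18, -0.461, 0.289, -0.934, 0.96, 12.28, -2.18, -0.461, 0.289, -0.934, 0.96, 12.28, -2.18, -0.461, 0.289, -0.934, 0.96, 12.28, -2.18, -0.461, 0.289, -0.934, 0.96, 12.28, -2.18, -0.461, 0.289, -0.934]

```text
clock: 8.67
tcp_pos: [0.5576, 0.147, 0.1478]
orientation: [-0.249, -0.254, 0.932, -0.068]
wrist_force: [-0.0, -0.4, 0.1]
finger_gap: 0.025
grip_force: 20.8
```

```bash
python3 - <<'E'
from h import *
d=cam('wrist'); im=d['image'].copy()
st=status.get_state(); print(st['tcp_pos'],st['orientation'],st['joint_pos'],st['grip_force'])
o,X,v,Z,T=lane('short'); o2=lane('long')[0]
for oo,xs in((o,(20,105)),(o2,(55,140))):
  for x in xs:
    for w in (-.0128*1.414,):
      q=proj(d,oo+X*x/1000+Z*w); cv2.circle(im,tuple(int(k) for k in q),4,(0,0,255),1)
  q=proj(d,oo); cv2.circle(im,tuple(int(k) for k in q),4,(255,0,0),1)
t=cam('top');s=cam('side')
e=np.zeros((600,800,3),np.uint8); e[:480,:640]=im
cv2.imwrite('pics/w3.png',im)
a=cv2.resize(t['image'][190:320,240:390],(460,399),interpolation=3);b=cv2.resize(s['image'][180:300,230:360],(340,314),interpolation=3)
e[:]=0;e[:399,:460]=a;e[:314,460:]=b;cv2.imwrite('pics/ts3.png',e)
E
```

```text
[0.55775048 0.14708151 0.14798041] [-0.24861314 -0.25432585  0.93214226 -0.0679756 ] [ 0.20132955  0.8027911   0.50116616  1.76664058 -0.16302053 -0.2898924 ] 20.812210142612457
```

View pics/w3.png

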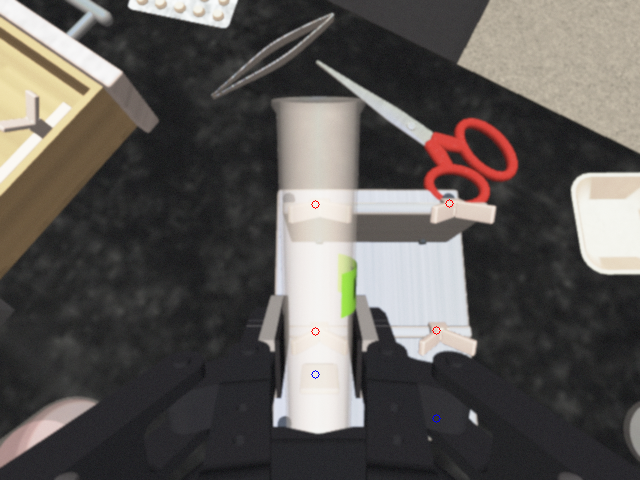

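The wrist view shows the tube over the short lane: saddles behind it near (318,210) and (318,330), toe at (318,378). The long lane's saddles are near (463,212) and (445,335), right of my predictions, so I'll zoom in.

```bash
python3 - <<'E'
from h import *
d=load('wrist'); im=d['image'][180:360,265:505]
cv2.imwrite('pics/w3z.png',cv2.resize(im,(800,600),interpolation=3))
E
```

```text
(no output)
```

View pics/w3z.png

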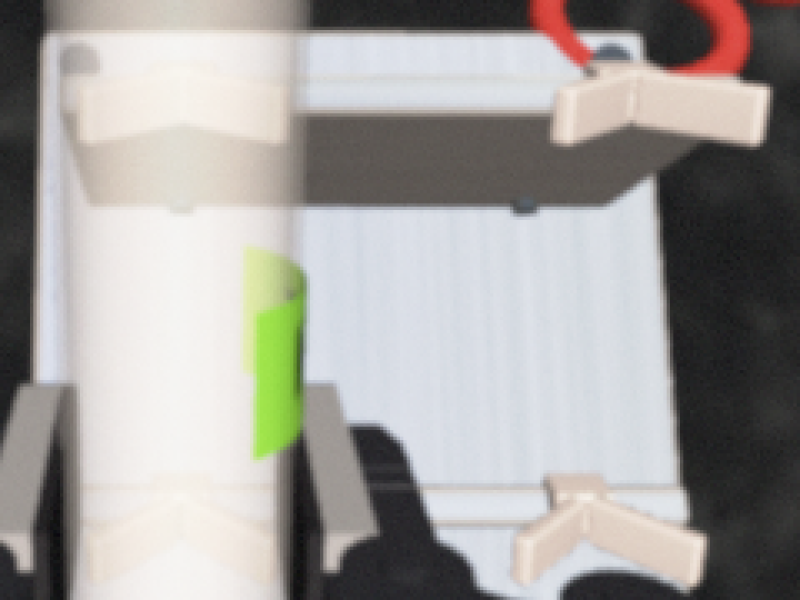

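The long-lane V creases are at (455,210) and (440,334), and the short-lane ones are at column 320. The tube's axis is at column 319, so it is laterally aligned. I can lower it along the lane normal.

Emit:
apply_moves:
  moves: [-0.26, -0.15, -0.52, 0, 0, 0, -0.52, -0.3, -1.04, 0, 0, 0, -0.77, -0.45, -1.55, 0, 0, 0, -0.95, -0.56, -1.91, 0, 0, 0, -1.1, -0.65, -2.21, 0, 0, 0, -1.19, -0.7, -2.4, 0, 0, 0, -1.24, -0.73, -2.5, 0, 0, 0, -1.24, -0.73, -2.5, 0, 0, 0, -1.24, -0.73, -2.5, 0, 0, 0, -1.24, -0.73, -2.5, 0, 0, 0]

```text
clock: 9.65
tcp_pos: [0.5269, 0.1292, 0.0844]
orientation: [-0.249, -0.255, 0.932, -0.068]
wrist_force: [0.5, -0.1, -0.0]
finger_gap: 0.0247
grip_force: 20.8
```

Emit:
apply_moves:
  moves: [-0.034, -0.02, -0.069, 0, 0, 0, -0.069, -0.041, -0.139, 0, 0, 0, -0.069, -0.041, -0.139, 0, 0, 0, -0.069, -0.041, -0.139, 0, 0, 0]

```text
clock: 9.98
tcp_pos: [0.5254, 0.129, 0.0815]
orientation: [-0.248, -0.255, 0.932, -0.068]
wrist_force: [1.1, 3.7, 6.1]
finger_gap: 0.0244
grip_force: 21.4
```

Emit:
apply_moves:
  moves: [-0.034, -0.02, -0.069, 0, 0, 0, -0.034, -0.02, -0.069, 0, 0, 0, -0.034, -0.02, -0.069, 0, 0, 0]

```text
clock: 10.23
tcp_pos: [0.5254, 0.1289, 0.0814]
orientation: [-0.247, -0.255, 0.932, -0.068]
wrist_force: [2.9, 6.0, 13.8]
finger_gap: 0.0245
grip_force: 22.1
```

Emit:
apply_moves:
  moves: [0.034, 0.02, 0.069, 0, 0, 0, 0.034, 0.02, 0.069, 0, 0, 0, 0.034, 0.02, 0.069, 0, 0, 0]

```text
clock: 10.48
tcp_pos: [0.5255, 0.1289, 0.0816]
orientation: [-0.248, -0.255, 0.932, -0.068]
wrist_force: [2.1, 4.9, 9.1]
finger_gap: 0.0248
grip_force: 21.7
```

Emit:
apply_moves:
  moves: [0, 0, 0, 0, 0, 0, 0, 0, 0, 0, 0, 0, 0, 0, 0, 0, 0, 0, 0, 0, 0, 0, 0, 0]
  claw: 53

```text
clock: 10.82
tcp_pos: [0.5242, 0.1279, 0.0798]
orientation: [-0.25, -0.255, 0.932, -0.068]
wrist_force: [-0.1, -0.1, 0.6]
finger_gap: 0.0453
grip_force: 0.0
```

Emit:
apply_moves:
  moves: [0.1, 0.06, 0.2, 0, 0, 0, 0.35, 0.2, 0.7, 0, 0, 0, 0.7, 0.41, 1.4, 0, 0, 0, 1.2, 0.71, 2.4, 0, 0, 0, 1.72, 1.02, 3.46, 0, 0, 0, 1.72, 1.02, 3.46, 0, 0, 0, 1.72, 1.02, 3.46, 0, 0, 0, 1.72, 1.02, 3.46, 0, 0, 0]

```text
clock: 11.48
tcp_pos: [0.5676, 0.1536, 0.1663]
orientation: [-0.25, -0.255, 0.932, -0.068]
wrist_force: [0.6, 0.1, 0.3]
finger_gap: 0.0454
grip_force: 0.0
```

```bash
python3 - <<'E'
from h import *
d=cam('wrist'); st=status.get_state(); print(st['tcp_pos'],st['orientation'],st['joint_pos'])
cv2.imwrite('pics/w4.png',d['image'])
E
```

```text
[0.56704231 0.15339458 0.16582525] [-0.25079172 -0.25455459  0.93149992 -0.06792179] [ 0.20740421  0.82832822  0.5914053   1.8367014  -0.16036638 -0.28484472]
```

View pics/w4.png

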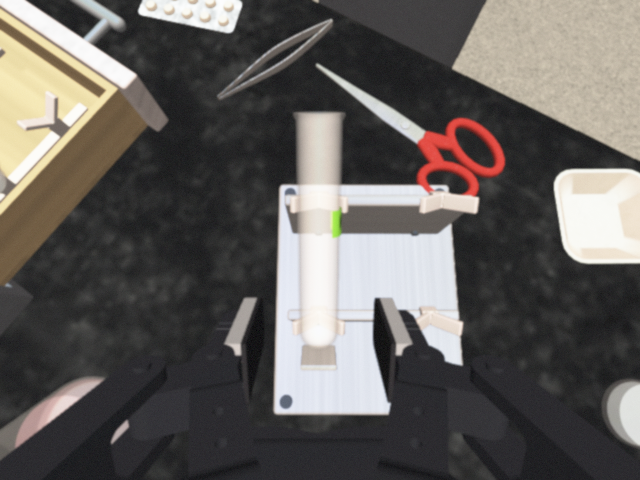

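The wrist view shows the short tube lying in both saddles, its bottom at (318,347) at the toe stop and its mouth at (318,115). Next is the long tube.

Emit:
apply_moves:
  moves: [0.1, -0.7, 0.8, 0, 0, 0, 0.2, -2, 1.6, 0.0576, -0.0361, 0.1167, 0.3, -3.4, 1.6, 0.115, -0.0722, 0.2335, 0.4, -4.9, 1.6, 0.173, -0.108, 0.35, 0.5, -6.4, 1.6, 0.23, -0.144, 0.467, 0.6, -7.9, 1.6, 0.288, -0.181, 0.584, 0.7, -9.4, 1.6, 0.345, -0.217, 0.7, 0.8, -10.9, 1.6, 0.403, -0.253, 0.817, 0.95, -12.4, 1.6, 0.461, -0.289, 0.934, 1.08, -13.66, 1.6, 0.461, -0.289, 0.934, 1.08, -13.66, 1, 0.461, -0.289, 0.934, 1.08, -13.66, 0, 0.461, -0.289, 0.934, 1.08, -13.66, 0, 0.461, -0.289, 0.934, 1.08, -13.66, 0, 0.461, -0.289, 0.934, 1.08, -13.66, 0, 0.461, -0.289, 0.934]

```text
clock: 12.78
tcp_pos: [0.594, -0.1873, 0.1668]
orientation: [-0.0, -0.678, 0.735, 0.001]
wrist_force: [-0.2, 0.0, 0.7]
finger_gap: 0.0453
grip_force: 0.0
```

```bash
python3 - <<'E'
from h import *
d=cam('wrist'); st=status.get_state(); print(st['tcp_pos'],st['orientation'],st['joint_pos'])
hsv=cv2.cvtColor(d['image'],cv2.COLOR_BGR2HSV); m=cv2.inRange(hsv,(45,120,100),(75,255,255)); print(cv2.moments(m,True)['m00'],cv2.boundingRect(m))
g=d['image'][100:330,:].astype(int).sum(2)
print(proj(d,np.array([.594,-.188,.06])))
cv2.imwrite('pics/w5.png',d['image'])
E
```

```text
[ 0.59478522 -0.18728434  0.16754916] [ 3.33136044e-05 -6.78431332e-01  7.34663806e-01 -1.36656043e-04] [-4.33676204e-01  4.34292825e-01  4.66548523e-02  1.18288030e+00
 -4.27016680e-05 -1.92492684e+00]
0.0 (0, 0, 0, 0)
[318.12278731 241.6155652 ]
```

View pics/w5.png

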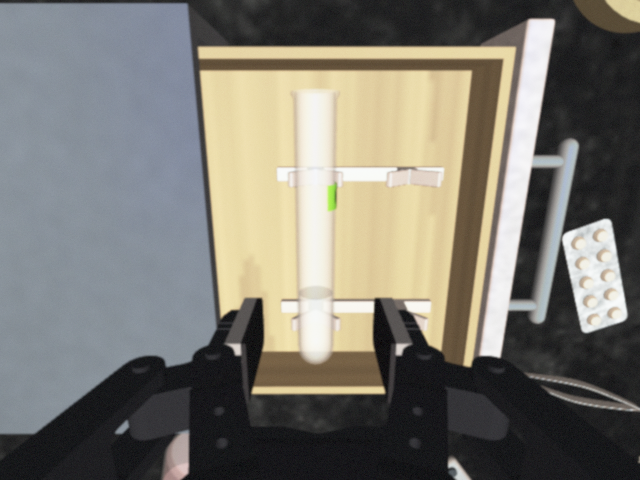

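The wrist view shows the long tube centred between the pads, mouth at (315,91) and bottom at (316,364).

```bash
python3 - <<'E'
from h import *
d=load('wrist');T=d['camera_from_world'];print(-T[:3,:3].T@T[:3,3])
for p in((315,91),(316,364)):
  for z in(.045,.06,.075): print(p,z,ray(d,*p,z).round(4))
E
```

```text
[ 0.58845302 -0.26037607  0.30163819]
(315, 91) 0.045 [ 0.5884 -0.2828  0.045 ]
(315, 91) 0.06 [ 0.5884 -0.2815  0.06  ]
(315, 91) 0.075 [ 0.5884 -0.2802  0.075 ]
(316, 364) 0.045 [ 0.604  -0.0832  0.045 ]
(316, 364) 0.06 [ 0.6031 -0.0936  0.06  ]
(316, 364) 0.075 [ 0.6022 -0.1039  0.075 ]
```

Emit:
apply_moves:
  moves: [0.02, 0, -0.8, 0, 0, 0, 0.02, 0, -1.8, 0, 0, 0, 0.02, 0, -2.7, 0, 0, 0, 0.02, 0, -3.4, 0, 0, 0, 0.02, 0, -4, 0, 0, 0, 0.02, 0, -4.5, 0, 0, 0, 0.02, 0, -4.72, 0, 0, 0, 0.02, 0, -4.72, 0, 0, 0]

```text
clock: 13.5
tcp_pos: [0.595, -0.187, 0.0483]
orientation: [-0.0, -0.679, 0.735, 0.001]
wrist_force: [-0.4, 0.2, 0.0]
finger_gap: 0.0453
grip_force: 0.0
```

Emit:
apply_moves:
  moves: [0, 0, 0, 0, 0, 0, 0, 0, 0, 0, 0, 0, 0, 0, 0, 0, 0, 0, 0, 0, 0, 0, 0, 0]
  claw: 15
  newtons: 20

```text
clock: 13.83
tcp_pos: [0.5961, -0.1881, 0.0502]
orientation: [0.001, -0.678, 0.735, -0.001]
wrist_force: [-0.5, 1.8, 2.9]
finger_gap: 0.0247
grip_force: 20.5
```

Emit:
apply_moves:
  moves: [0, 0, 0.3, 0, 0, 0, 0, 0, 0.8, 0, 0, 0, 0, 0, 1.6, 0, 0, 0, 0, 0, 2.6, 0, 0, 0, 0, 0, 3.8, 0, 0, 0, 0, 0, 5, 0, 0, 0, 0, 0, 6, 0, 0, 0, 0, 0, 6, 0, 0, 0, 0, 0, 6, 0, 0, 0]

```text
clock: 14.58
tcp_pos: [0.5961, -0.1886, 0.2014]
orientation: [0.001, -0.678, 0.735, -0.002]
wrist_force: [0.0, -0.0, -0.4]
finger_gap: 0.0249
grip_force: 20.3
```

Emit:
apply_moves:
  moves: [-0.24, 1.4, 0.6, -0.0461, 0.0289, -0.0934, -0.48, 2.8, 1.2, -0.0922, 0.0578, -0.187, -0.72, 4.2, 1.2, -0.138, 0.0867, -0.28, -0.97, 5.6, 1.2, -0.184, 0.116, -0.374, -1.21, 7, 1.2, -0.23, 0.1445, -0.467, -1.45, 8.4, 1.2, -0.277, 0.173, -0.56, -1.69, 9.8, 1.2, -0.323, 0.202, -0.654, -1.93, 11.2, 1.2, -0.369, 0.231, -0.747, -2.17, 12.6, 1.2, -0.415, 0.26, -0.84, -2.41, 14, 1.2, -0.461, 0.289, -0.934, -2.65, 15.4, 0.8, -0.461, 0.289, -0.934, -2.83, 16.41, 0, -0.461, 0.289, -0.934, -2.83, 16.41, -1, -0.461, 0.289, -0.934, -2.83, 16.41, -1.8, -0.461, 0.289, -0.934, -2.83, 16.41, -2.34, -0.461, 0.289, -0.934, -2.83, 16.41, -2.34, -0.461, 0.289, -0.934, -2.83, 16.41, -2.34, -0.461, 0.289, -0.934]

```text
clock: 16.0
tcp_pos: [0.5232, 0.2219, 0.1389]
orientation: [-0.252, -0.255, 0.931, -0.068]
wrist_force: [0.7, -0.1, -0.6]
finger_gap: 0.0243
grip_force: 20.3
```

```bash
python3 - <<'E'
from h import *
d=cam('wrist'); st=status.get_state(); print(st['tcp_pos'],st['orientation'],st['joint_pos'])
im=d['image'][150:450,170:570]
cv2.imwrite('pics/w6.png',cv2.resize(im,(800,600),interpolation=3))
E
```

```text
[0.52387118 0.22202295 0.14012743] [-0.25081993 -0.25448795  0.93150344 -0.06801898] [ 0.31542192  0.80429324  0.48010356  1.76224601 -0.10782166 -0.18950753]
```

View pics/w6.png

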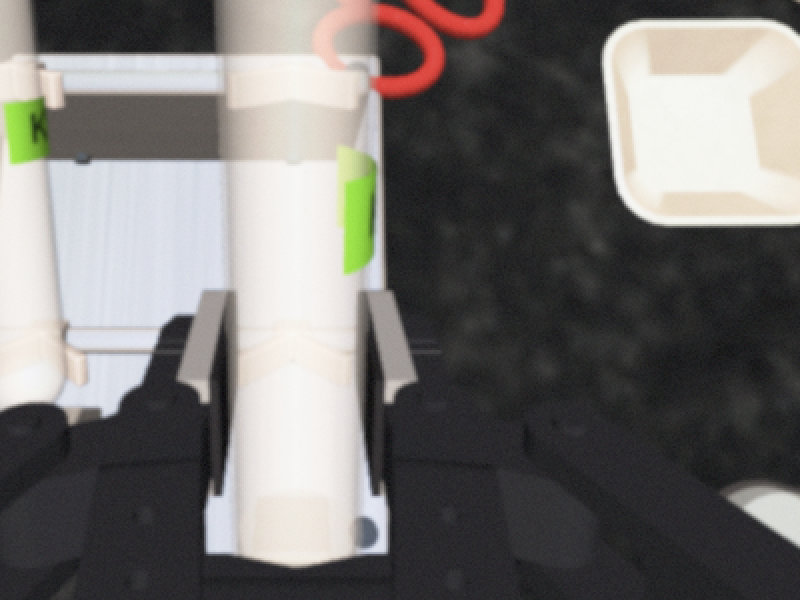

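The wrist view shows the long tube's axis at crop column 296 against V creases at 293, less than 1 mm off. The short tube is undisturbed.

Emit:
apply_moves:
  moves: [-0.26, -0.15, -0.52, 0, 0, 0, -0.52, -0.3, -1.04, 0, 0, 0, -0.75, -0.44, -1.5, 0, 0, 0, -0.93, -0.55, -1.87, 0, 0, 0, -1.06, -0.62, -2.12, 0, 0, 0, -1.14, -0.67, -2.3, 0, 0, 0, -1.19, -0.7, -2.39, 0, 0, 0, -1.19, -0.7, -2.39, 0, 0, 0, -1.19, -0.7, -2.39, 0, 0, 0, -1.19, -0.7, -2.39, 0, 0, 0]

```text
clock: 16.88
tcp_pos: [0.4951, 0.205, 0.081]
orientation: [-0.249, -0.255, 0.932, -0.068]
wrist_force: [-0.3, -0.7, -0.0]
finger_gap: 0.025
grip_force: 20.3
```

Emit:
apply_moves:
  moves: [-0.034, -0.02, -0.069, 0, 0, 0, -0.034, -0.02, -0.069, 0, 0, 0, -0.034, -0.02, -0.069, 0, 0, 0]

```text
clock: 17.13
tcp_pos: [0.4938, 0.2044, 0.0788]
orientation: [-0.25, -0.255, 0.932, -0.068]
wrist_force: [0.5, 0.0, -1.2]
finger_gap: 0.0247
grip_force: 20.3
```

Emit:
apply_moves:
  moves: [-0.034, -0.02, -0.069, 0, 0, 0, -0.034, -0.02, -0.069, 0, 0, 0, -0.034, -0.02, -0.069, 0, 0, 0]

```text
clock: 17.38
tcp_pos: [0.4927, 0.2038, 0.077]
orientation: [-0.25, -0.255, 0.932, -0.068]
wrist_force: [-0.7, 0.1, -0.4]
finger_gap: 0.0247
grip_force: 20.3
```

Emit:
apply_moves:
  moves: [-0.034, -0.02, -0.069, 0, 0, 0, -0.034, -0.02, -0.069, 0, 0, 0, -0.034, -0.02, -0.069, 0, 0, 0]

```text
clock: 17.63
tcp_pos: [0.4924, 0.2031, 0.0755]
orientation: [-0.249, -0.255, 0.932, -0.068]
wrist_force: [2.5, -1.2, 0.7]
finger_gap: 0.0248
grip_force: 20.4
```

Emit:
apply_moves:
  moves: [-0.014, -0.054, -0.069, 0, 0, 0, -0.014, -0.054, -0.069, 0, 0, 0, -0.014, -0.054, -0.069, 0, 0, 0]

```text
clock: 17.88
tcp_pos: [0.4926, 0.2025, 0.0748]
orientation: [-0.249, -0.255, 0.932, -0.068]
wrist_force: [2.2, 1.8, 8.6]
finger_gap: 0.0248
grip_force: 21.0
```

Seated with about 9 N. Release and retreat.

Emit:
apply_moves:
  moves: [0.017, 0.01, 0.035, 0, 0, 0, 0.017, 0.01, 0.035, 0, 0, 0, 0.017, 0.01, 0.035, 0, 0, 0, 0.017, 0.01, 0.035, 0, 0, 0, 0.017, 0.01, 0.035, 0, 0, 0]
  claw: 53

```text
clock: 18.3
tcp_pos: [0.4917, 0.2022, 0.0742]
orientation: [-0.25, -0.255, 0.932, -0.068]
wrist_force: [-0.4, -0.7, 0.2]
finger_gap: 0.0451
grip_force: 0.0
```

Emit:
apply_moves:
  moves: [0.1, 0.06, 0.2, 0, 0, 0, 0.35, 0.2, 0.7, 0, 0, 0, 0.7, 0.41, 1.4, 0, 0, 0, 1.2, 0.71, 2.4, 0, 0, 0, 1.72, 1.02, 3.46, 0, 0, 0, 1.72, 1.02, 3.46, 0, 0, 0, 1.72, 1.02, 3.46, 0, 0, 0, 1.72, 1.02, 3.46, 0, 0, 0]

```text
clock: 18.97
tcp_pos: [0.5351, 0.2278, 0.1606]
orientation: [-0.25, -0.255, 0.932, -0.068]
wrist_force: [0.1, -0.1, -0.3]
finger_gap: 0.0451
grip_force: 0.0
```

```bash
python3 - <<'E'
from h import *
d=cam('wrist'); st=status.get_state(); print(st['tcp_pos'],st['orientation'],st['joint_pos'])
cv2.imwrite('pics/w7.png',cv2.resize(d['image'][80:440,120:600],(800,600),interpolation=3))
E
```

```text
[0.53455107 0.22755302 0.16012227] [-0.25076644 -0.25460141  0.93148873 -0.06799309] [ 0.31812012  0.8258867   0.57065731  1.83133223 -0.10650565 -0.18738481]
```

View pics/w7.png

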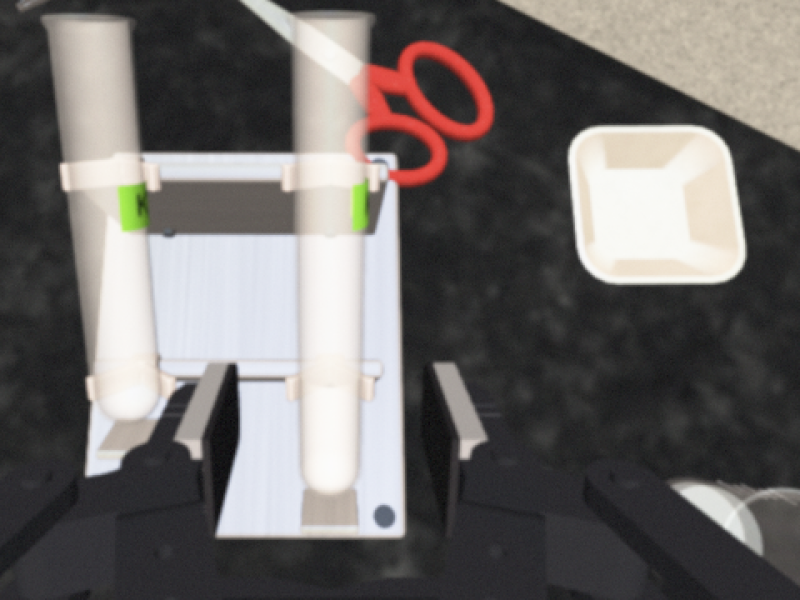

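Both tubes lie in their own lanes, with mouths in line at crop row ~15 and bottoms at (128,418) and (330,490), right at the toe stops. I'll check how far each bottom is from its stop.

```bash
python3 - <<'E'
from h import *
d=load('wrist'); K=d['camera_matrix'];T=d['camera_from_world'];R=T[:3,:3];c=-R.T@T[:3,3]
f=lambda p:(120+p[0]*.6,80+p[1]*.6)
for n,m,sad,toe in(('short',(88,17),[(110,178),(128,385)],(128,421)),('long',(335,12),[(331,178),(331,388)],(330,490))):
    o,X,v,Z,_=lane(n)
    def pl(p,z):
        r=R.T@np.linalg.inv(K)@np.array([*f(p),1.]); k=((o+z*Z-c)@Z)/(r@Z); q=c+k*r-o; return np.round([q@X*1000,q@v*1000],1)
    print(n,'mouth',pl(m,.015),'saddle arms',[pl(s,-.009) for s in sad],'bottom/toe',pl(toe,0))
E
```

```text
short mouth [154.7  -7.5] saddle arms [array([101.1,  -0.8]), array([15.9,  0.4])] bottom/toe [ 4.5 -1.3]
long mouth [191.3  -4.2] saddle arms [array([136.1,  -3.1]), array([49.4, -3.2])] bottom/toe [ 6.6 -2.8]
```

Both bottoms are about 9–11 mm up from their stops, inside the 18 mm window. Now back to the handle to shut the drawer.

Emit:
apply_moves:
  moves: [0.3, 0.2, 1.2, 0, 0, 0, 0.3, 0, 2.6, 0, 0, 0, 0, -1, 4, 0, 0, 0, -0.4, -2.4, 4, 0.0576, -0.0361, 0.1167, -0.8, -3.9, 4, 0.115, -0.0722, 0.2335, -1.2, -5.4, 4, 0.173, -0.108, 0.35, -1.6, -6.9, 4, 0.23, -0.144, 0.467, -2, -8.4, 4, 0.288, -0.181, 0.584, -2.4, -9.9, 4, 0.345, -0.217, 0.7, -2.8, -11.4, 4, 0.403, -0.253, 0.817, -3.2, -12.9, 4, 0.461, -0.289, 0.934, -3.7, -14.4, 3.4, 0.461, -0.289, 0.934, -4.18, -15.8, 2.2, 0.461, -0.289, 0.934, -4.18, -16.3, 0.8, 0.461, -0.289, 0.934, -4.18, -16.3, -0.5, 0.461, -0.289, 0.934, -4.18, -16.3, -1.2, 0.461, -0.289, 0.934, -4.18, -16.3, -1.2, 0.461, -0.289, 0.934, -4.18, -16.3, -1.2, 0.461, -0.289, 0.934]
  claw: 35

```text
clock: 20.52
tcp_pos: [0.4281, -0.1785, 0.1293]
orientation: [-0.001, -0.678, 0.735, 0.003]
wrist_force: [-0.2, -0.1, 0.4]
finger_gap: 0.0298
grip_force: 0.0
```

Emit:
apply_moves:
  moves: [0.08, -0.04, -0.9, 0, 0, 0, 0.08, -0.04, -1.8, 0, 0, 0, 0.08, -0.04, -2.5, 0, 0, 0, 0.08, -0.04, -3, 0, 0, 0, 0.08, -0.04, -3.3, 0, 0, 0, 0.08, -0.04, -3.3, 0, 0, 0]

```text
clock: 21.02
tcp_pos: [0.4329, -0.1801, 0.0487]
orientation: [-0.0, -0.679, 0.735, 0.0]
wrist_force: [-0.2, -0.5, -0.3]
finger_gap: 0.0298
grip_force: 0.0
```

Emit:
apply_moves:
  moves: [0, 0, 0, 0, 0, 0, 0, 0, 0, 0, 0, 0, 0, 0, 0, 0, 0, 0, 0, 0, 0, 0, 0, 0]
  claw: 5
  newtons: 40

```text
clock: 21.35
tcp_pos: [0.4338, -0.181, 0.05]
orientation: [0.001, -0.678, 0.735, -0.001]
wrist_force: [-0.6, 2.5, 6.2]
finger_gap: 0.0092
grip_force: 39.5
```

Emit:
apply_moves:
  moves: [0.5, -0.04, 0, 0, 0, 0, 1.3, -0.1, 0, 0, 0, 0, 2.1, -0.17, 0, 0, 0, 0, 2.9, -0.23, 0, 0, 0, 0, 3.7, -0.3, 0, 0, 0, 0, 4.5, -0.36, 0, 0, 0, 0, 5.3, -0.43, 0, 0, 0, 0, 6, -0.48, 0, 0, 0, 0, 6.5, -0.52, 0, 0, 0, 0, 6.8, -0.55, 0, 0, 0, 0, 6.95, -0.56, 0, 0, 0, 0, 6.95, -0.56, 0, 0, 0, 0]

```text
clock: 22.35
tcp_pos: [0.6073, -0.1949, 0.0501]
orientation: [0.0, -0.678, 0.735, -0.001]
wrist_force: [-1.9, 1.2, 6.9]
finger_gap: 0.0096
grip_force: 39.8
```

Emit:
apply_moves:
  moves: [0.08, -0.01, 0, 0, 0, 0, 0.16, -0.01, 0, 0, 0, 0, 0.16, -0.01, 0, 0, 0, 0, 0.16, -0.01, 0, 0, 0, 0]

```text
clock: 22.68
tcp_pos: [0.6074, -0.1949, 0.05]
orientation: [-0.002, -0.678, 0.735, 0.002]
wrist_force: [-10.8, 0.7, 13.3]
finger_gap: 0.0092
grip_force: 40.5
```

At the closed stop. Release, rise and check.

Emit:
apply_moves:
  moves: [-0.14, 0.01, 0, 0, 0, 0, -0.14, 0.01, 0, 0, 0, 0, -0.14, 0.01, 0, 0, 0, 0, -0.14, 0.01, 0.1, 0, 0, 0, -0.14, 0.01, 1, 0, 0, 0, -0.14, 0.01, 2.3, 0, 0, 0, -0.5, 0.01, 4, 0, 0, 0, -1.5, 0, 5.5, 0, 0, 0, -3, 0, 6, 0, 0, 0, -4.5, -1, 6, 0, 0, 0, -5.5, -2, 6, 0, 0, 0, -5.5, -2, 6, 0, 0, 0, -5.5, -2, 6, 0, 0, 0]
  claw: 30

```text
clock: 23.77
tcp_pos: [0.4719, -0.2465, 0.1993]
orientation: [0.0, -0.677, 0.736, -0.001]
wrist_force: [1.1, -0.2, 0.5]
finger_gap: 0.0251
grip_force: 0.0
```

```bash
python3 - <<'E'
from h import *
t=cam('top');s=cam('side');t0=cv2.imread('pics/top0.png');s0=cv2.imread('pics/side0.png')
st=status.get_state();print(st['tcp_pos'],st['wrist_force'])
# handle/front change versus start
for a,b,(x,y,X,Y) in((t['image'],t0,(405,190,525,226)),(s['image'],s0,(285,355,330,430))):
    df=cv2.absdiff(a,b)[y:Y,x:X].max(2); print('changed px share',(df>40).mean())
e=np.zeros((600,800,3),np.uint8); e[:400,:550]=cv2.resize(t['image'][80:330,190:533],(550,400),interpolation=3)
e[400:600,:300]=cv2.resize(s['image'][340:440,260:410],(300,200)); e[300:600,550:]=cv2.resize(s['image'][170:320,235:360],(250,300),interpolation=3)
cv2.imwrite('pics/f.png',e)
E
```

```text
[ 0.47330073 -0.245165    0.19869919] [ 0.8943793   1.06693038 -1.01404572]
changed px share 0.0
changed px share 0.0
```

```bash
python3 -c "
from workcell import job
print(job.hand_in())"
```

```text
the job is handed in; nothing more can be done
None
```

I handed the job in at about 24 s: both tubes lie released in their own lanes, bottoms roughly 9–11 mm from the toe stops by camera estimate, and the drawer is pushed fully shut. I didn't check the beaker and flask in a final picture, no verdict came back, and I viewed 11 pictures, one over the limit of 10.

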